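Reset the odd option rocker on the chromatography controller with the setting stylus

ROBOT

A 6-joint arm with a two-finger parallel gripper is mounted at the origin on the work surface. World frame = base frame: x ahead of the robot, y to its left, z up, the work surface at z = 0. Lengths are in m, angles in degrees, forces in N, time in s.
With the tool pointing down it reaches from about 0.3 to 0.75 m from the base axis. Payload 8.5 kg.
Tool frame: the origin (TCP) lies at the very end of the fingers, on their centre line; the grasp point (between the pads) lies grasp_offset behind it (grasp_offset is the distance from the TCP to the grasp point, in m); x points along the fingers, z is the direction in which the jaws open and shut, and the axes are right-handed (so a half turn about x gives the same grasp; the last joint's range is limited). The gripper opens to 85 mm and grips with 20 to 120 N. Pads are 22 mm wide; open, the fingers measure 114 mm over their backs; the gripper's body (76 mm by 85 mm) begins 54 mm behind the grasp point. The pads swing forward as they close: fully open they stand 13 mm farther back than shut.
Start: joints at [-83.726, 21.807, 74.336, -0, 83.858, -12.336], TCP at [0.176, -0.521, 0.231] pointing down, gripper open.
Joint ranges: [-178.18, 178.18], [-50.72, 133.34], [12.68, 142.11], [-81.47, 261.47], [9.98, 163.14], [-165.26, 165.26]. Speed limits (degrees/s): [136.94, 136.94, 180, 180, 180, 180].

INTERFACE

Orientations are given as a 3x3 rotation matrix whose columns are the frame's x, y, z axes.
In Python, from rig import observe, get_image, close_job, recognise, grasp_offset gives the robot as it stands.
- The arm moves only by the tool drive_tool, never from a script. Its argument "targets" is a list that holds one entry, the list of rows, each a list of 7 numbers: the shift along the tool's x, y, z in units of 50 mm (1.0 is 50 mm), then the turn, a rotation vector about the tool's x, y, z in rad, then the opening, from -1 (shut) to 1 (fully open), so that 0 is half open. A call has 1 to 5 rows; each row shifts and turns the commanded pose from where the row before left it, along the tool's axes as they then stand; what a row does not reach is not made up. A row lasts 1/10 s, in which the tool goes at most 50 mm and 8.59 degrees, less where a joint would pass 70% of its speed; a pose out of reach is approached as far as the arm can. A call is refused whole if a number of a shift passes 1 or a number of a turn 0.15, either way. A call with a gripper value outside its range is refused whole. The fingers move at their own pace and stop on an object; "force" is the grip in N (left out, the last holds). Time passes only in rows, so rows that do not move let the fingers close. It gives the time, the measured TCP pose, the force and the opening at its end, in the units of the state.
- observe(): the state, without advancing time (a new reading comes with each control period).
- get_image(name): name is "side" or "top" or "wrist"; returns a dict with "image" (420x560x3 uint8, red, green, blue), "fx", "fy", "cx", "cy" (pixels), "k1" (the pictures are not rectified: a ray, as slopes to the right and down, at radius r is drawn at 1 + k1 r^2 times it, then the intrinsics apply), "rvec" (rotation vector, rad) and "tvec" (3), from world to camera coordinates, as OpenCV has them. Camera axes: x right, y down, z forward; pixel columns grow to the right and rows downward; lengths in m; the calibration is good to about 2 mm. A picture is of the moment at which its call begins. There is no depth.
- close_job(): hands the job in, once; it reports no verdict.
Trained networks look in a picture, given as the dict that the camera call returned (one of the last four; its "shot" number tells which), for a name from the list of things; names that differ only in an ending like _2 or _b are one class to them, and where a whole thing is asked for, a point or a joint stands for the part that bears it (a point fixed in the world has none). Each returns a list of dicts, best first, with "p" (0 to 1); they miss things now and then, are a little off and sometimes report something else, mostly with a low value. They report only what shows in the picture. A call takes as long as a camera call. They do not tell look-alikes from the thing itself.
- recognise(label, picture): "at" ([column, row] as shares, 0 to 1, of the picture: columns of its width, rows of its height, amid what is visible of it).
The state is a dict: "time_s": time; "q": joint angles; "qvel": joint speeds; "joint_efforts": joint torques, N m; "position": TCP position; "tool_rot": TCP orientation; "ft_force": force on the tool from outside, world axes, zero at the start; "wrist_torque": the same for the moment, N m; "grip_width": finger opening in m.
Only numpy, scipy, OpenCV 4.12 (cv2) and the standard library are available. Lean on these libraries where they do the work, as an engineer would, in place of code of your own. Each camera call takes 0.05 s, during which the arm holds its last target.

TASK

The controller's six option rockers should all be pressed in at the rear, but one has been left standing up at its rear end (orange band showing). Take the stylus from its stand and press the rear of that rocker with the nib until it is fully home, without forcing it; touch the controller only with the stylus, and leave the other five rockers set as they are and the bystanding things where they are. Then hang the stylus back upright by its collar in a slot of the stand and let go.

Things in the scene. Friction and masses are not known exactly. Their poses are not given: they have to be found in the camera images.
- console: Light grey desk controller box of the chromatography stack, fixed to the bench, 190 mm deep (x), 280 mm wide (y), deck 65 mm above the bench. Origin: middle of its underside. x points to its rear (away from the operator), y to its left, z up. The front half of the deck has the recessed option bank, the rear half a dark display and nine soft keys.
- bank (a point): Middle of the option bank's opening in the console, 66 mm above the bench, same axes as the console. The opening is 50 mm (x) by 141 mm (y) and holds six black rockers side by side in one row along the console's y, 23 mm apart (the row is centred here: +-11.5, +-34.5, +-57.5 mm). Guard fins 3 mm thick, top 66 mm above the bench, stand between neighbouring rockers, so 20 mm is free between fins; too narrow for a gripper finger.
- stylus: The loose blue setting stylus, 175 mm long, about 60 g. Origin: the tip of its rounded nib; z runs along it from the nib to the handle end. Round all along: shaft 10 mm across and nib 9 mm across over the lower 95 mm, black collar 36 mm across and 6 mm thick (95 to 101 mm), then blue handle 16 mm across (101 to 175 mm).
- stylus_grip (a point): Middle of the stylus's blue handle (16 mm across, 74 mm long), 138 mm above the nib tip and 37 mm above the collar's upper face: where to grasp it. Axes as stylus.
- stylus_tip (a point): End of the stylus's white nib.
- stand: Fixed stand with two hanging places: 120 x 150 mm metal foot plate, 10 mm thick; two posts at its rear; white fork plate on top, 6 mm thick, 150 mm wide, top face 115 mm above the bench. Origin: near the middle of the foot's underside. x points to its rear; both slots are open towards its front (-x). Nothing stands above the fork plate but the hanging tool.
- slot_left (a point): Hanging point of the stand's +y slot, on the fork plate's top face (115 mm above the bench), axes as the stand. The slot is 18 mm wide, its open front end lies 32 mm towards -x from here and its closed end 18 mm towards +x. The stylus hangs here upright, nib down, its collar resting on the plate: the handle middle is then 43 mm above this point and the nib 20 mm above the bench. It hangs here at the start.
- slot_right (a point): The same for the stand's other slot (-y side), 70 mm from the first; empty at the start.
- amber_bottle: Bystander: brown bottle, 60 mm across, 125 mm high. Origin: middle of its underside.
- carton: Bystander: white and green carton, 110 x 80 x 50 mm high. Origin: middle of its underside.
- vial_rack: Bystander: blue vial rack with capped vials, 70 x 150 mm, 49 mm high. Origin: middle of its underside.
- rocker_a (a joint): Angle in rad of one rocker (17 mm wide, 40 mm long along the console's x) about its middle, which lies 60 mm above the bench on an axis along the console's y. +0.35 = rear half pressed in (end stop), 0 = level, -0.35 = rear half standing up (end stop). Stiff, no spring: it moves only while it is pushed and stays where it is left, so it must be pressed right home; this takes about 3.5 N at its rear point, then comes the hard stop. Which place in the row it has varies.
- rocker_a_rear (a point): Point on the upper face of the rear half of the same rocker, 13 mm behind its middle: where to press. 59 mm above the bench when pressed in, 68 mm when standing up; the face is flat and slopes with the rocker. When it stands up, an orange band shows on its rear end.
- rocker_b (a joint): Angle in rad of one rocker (17 mm wide, 40 mm long along the console's x) about its middle, which lies 60 mm above the bench on an axis along the console's y. +0.35 = rear half pressed in (end stop), 0 = level, -0.35 = rear half standing up (end stop). Stiff, no spring: it moves only while it is pushed and stays where it is left, so it must be pressed right home; this takes about 3.5 N at its rear point, then comes the hard stop. Which place in the row it has varies.
- rocker_b_rear (a point): Point on the upper face of the rear half of the same rocker, 13 mm behind its middle: where to press. 59 mm above the bench when pressed in, 68 mm when standing up; the face is flat and slopes with the rocker. When it stands up, an orange band shows on its rear end.
- rocker_c (a joint): Angle in rad of one rocker (17 mm wide, 40 mm long along the console's x) about its middle, which lies 60 mm above the bench on an axis along the console's y. +0.35 = rear half pressed in (end stop), 0 = level, -0.35 = rear half standing up (end stop). Stiff, no spring: it moves only while it is pushed and stays where it is left, so it must be pressed right home; this takes about 3.5 N at its rear point, then comes the hard stop. Which place in the row it has varies.
- rocker_c_rear (a point): Point on the upper face of the rear half of the same rocker, 13 mm behind its middle: where to press. 59 mm above the bench when pressed in, 68 mm when standing up; the face is flat and slopes with the rocker. When it stands up, an orange band shows on its rear end.
- rocker_d (a joint): Angle in rad of one rocker (17 mm wide, 40 mm long along the console's x) about its middle, which lies 60 mm above the bench on an axis along the console's y. +0.35 = rear half pressed in (end stop), 0 = level, -0.35 = rear half standing up (end stop). Stiff, no spring: it moves only while it is pushed and stays where it is left, so it must be pressed right home; this takes about 3.5 N at its rear point, then comes the hard stop. Which place in the row it has varies.
- rocker_d_rear (a point): Point on the upper face of the rear half of the same rocker, 13 mm behind its middle: where to press. 59 mm above the bench when pressed in, 68 mm when standing up; the face is flat and slopes with the rocker. When it stands up, an orange band shows on its rear end.
- rocker_e (a joint): Angle in rad of one rocker (17 mm wide, 40 mm long along the console's x) about its middle, which lies 60 mm above the bench on an axis along the console's y. +0.35 = rear half pressed in (end stop), 0 = level, -0.35 = rear half standing up (end stop). Stiff, no spring: it moves only while it is pushed and stays where it is left, so it must be pressed right home; this takes about 3.5 N at its rear point, then comes the hard stop. Which place in the row it has varies.
- rocker_e_rear (a point): Point on the upper face of the rear half of the same rocker, 13 mm behind its middle: where to press. 59 mm above the bench when pressed in, 68 mm when standing up; the face is flat and slopes with the rocker. When it stands up, an orange band shows on its rear end.
- rocker_f (a joint): Angle in rad of one rocker (17 mm wide, 40 mm long along the console's x) about its middle, which lies 60 mm above the bench on an axis along the console's y. +0.35 = rear half pressed in (end stop), 0 = level, -0.35 = rear half standing up (end stop). Stiff, no spring: it moves only while it is pushed and stays where it is left, so it must be pressed right home; this takes about 3.5 N at its rear point, then comes the hard stop. Which place in the row it has varies.
- rocker_f_rear (a point): Point on the upper face of the rear half of the same rocker, 13 mm behind its middle: where to press. 59 mm above the bench when pressed in, 68 mm when standing up; the face is flat and slopes with the rocker. When it stands up, an orange band shows on its rear end.
Mind the look-alikes: they are no part of the job. What is shaped like the stylus but red or yellow is not meant.

How it is judged (in metres and radians):
On the way, in this order (a step that is already met when the one before it is completed fails the run):
1. the stylus is taken out of the stand, the odd rocker still standing up (distance of stylus_grip from where it was at the start of the episode above 0.06 m and value of joint rocker_a below -0.2 rad), for 0.1 s.
2. the odd rocker is flipped, so that it is pressed in at the rear, while the stylus is out of the stand with its nib at that rocker (value of joint rocker_a above 0.28 rad and distance between stylus_tip and rocker_a_rear below 0.03 m), for 0.05 s.
At the end, for the whole second after the job is handed in: All six rockers pressed in at the rear (joints above 0.28 rad); the stylus hangs upright (within 0.10 rad) and still in either slot, collar on the plate: handle middle 39 to 47 mm above the slot's point, within 10 mm sideways, at most 25 mm in front of or 20 mm behind it (value of joint each of rocker_a, rocker_b, rocker_c, rocker_d, rocker_e, rocker_f above 0.28 rad and ((x of stylus_grip in the frame of slot_left between -0.025 and 0.02 m and y of stylus_grip in the frame of slot_left between -0.01 and 0.01 m and z of stylus_grip in the frame of slot_left between 0.039 and 0.047 m) or (x of stylus_grip in the frame of slot_right between -0.025 and 0.02 m and y of stylus_grip in the frame of slot_right between -0.01 and 0.01 m and z of stylus_grip in the frame of slot_right between 0.039 and 0.047 m)) and angle between stylus's own z axis and vertical below 0.1 rad and linear speed of stylus below 0.03 m/s); the robot touches nothing.
It fails at once if another rocker is tipped out of its place (below 0.10 rad) (value of joint any of rocker_b, rocker_c, rocker_d, rocker_e, rocker_f below 0.1 rad).
It fails at once if the gripper or arm touches the controller or a rocker (over 1 N): the stylus is the tool (contact force between any of the fingers, the arm and console above 1 N or contact force between any of the fingers, the arm and rocker_a above 1 N or contact force between any of the fingers, the arm and rocker_b above 1 N or contact force between any of the fingers, the arm and rocker_c above 1 N or contact force between any of the fingers, the arm and rocker_d above 1 N or contact force between any of the fingers, the arm and rocker_e above 1 N or contact force between any of the fingers, the arm and rocker_f above 1 N).
It fails at once if a rocker or the controller is forced: the stylus presses on it with over 40 N (contact force between stylus and console above 40 N or contact force between stylus and rocker_a above 40 N or contact force between stylus and rocker_b above 40 N or contact force between stylus and rocker_c above 40 N or contact force between stylus and rocker_d above 40 N or contact force between stylus and rocker_e above 40 N or contact force between stylus and rocker_f above 40 N).
It fails at once if a bystander (bottle, carton, vial rack) is moved by more than 20 mm (distance of any of amber_bottle, carton, vial_rack from where it was at the start of the episode above 0.02 m).
It also fails if it takes over 51 s, if anything falls off the work surface, if the arm or the gripper's body presses on something with over 40 N, if the wrist force passes 120 N, or if a joint passes its speed limit or range.

## Working session

There is one attempt and no reset: what is moved stays moved. The work goes in short steps, Python scripts to look and compute and a tool call to move; the robot and the scene stay as the last step left them, time stands still between calls to the robot, and variables do not carry over. Pictures are saved under pics/ and viewed, and the job is handed in when it is done.

Besides the shell and the picture viewer there is one more tool, called after "Emit:" as name(argument=value, ...) on one line, values as JSON. drive_tool: Moves the arm, as the interface text tells. Its arguments: {"type":"object","properties":{"targets":{"type":"array"},"force":{"type":"number"}},"required":["targets"]}

```bash
ls; mkdir -p pics; python3 - <<'E'
from rig import observe,get_image,grasp_offset
import cv2
s=observe();print(s);print(grasp_offset)
for n in("side","top","wrist"):
    d=get_image(n);cv2.imwrite(f"pics/{n}0.png",d["image"][:,:,::-1]);print(n,{k:v for k,v in d.items() if k!="image"})
E
```

```text
pics
{'time_s': 0.0, 'q': array([-8.37266719e+01,  2.18411189e+01,  7.43847687e+01,  7.80890934e-04,
        8.38579004e+01, -1.23337061e+01]), 'qvel': array([ 0.02201577, -0.06004327,  0.06869112, -0.02277383, -0.09590414,
        0.05978025]), 'joint_efforts': array([-8.16277698e-04, -4.48463130e+01, -2.31279176e+01, -2.25796725e-04,
        4.71416395e-03, -2.21936534e-05]), 'position': array([ 0.17547913, -0.52094834,  0.23071048]), 'tool_rot': array([[-1.46326449e-04,  9.47729737e-01,  3.19074168e-01],
       [ 1.45510015e-03,  3.19074035e-01, -9.47728676e-01],
       [-9.99998931e-01,  3.25607097e-04, -1.42573065e-03]]), 'ft_force': array([-0.39055571, -0.0909719 , -0.37006486]), 'wrist_torque': array([-0.04205912,  0.00174716, -0.01408616]), 'grip_width': 0.08537031707764714}
0.0187
side {'fx': 532.8189525045696, 'fy': 532.8189525045696, 'cx': 284.0620130735768, 'cy': 209.65564002208868, 'k1': 0.07179404853701365, 'rvec': array([ 0.55083456, -2.75563903,  1.04137915]), 'tvec': array([0.56071235, 0.27220442, 1.35235325]), 'shot': 1}
top {'fx': 537.4417191043431, 'fy': 537.4417191043431, 'cx': 277.4096197890267, 'cy': 194.92731456023722, 'k1': 0.03197911760311009, 'rvec': array([ 2.2211897 , -2.17582093,  0.06785006]), 'tvec': array([-0.02671234,  0.59513737,  1.36434776]), 'shot': 2}
wrist {'fx': 298.1909004241964, 'fy': 298.1909004241964, 'cx': 283.68017042614395, 'cy': 209.73906451180022, 'k1': -0.04616862659497241, 'rvec': array([-2.34388559,  1.68325799,  0.25911588]), 'tvec': array([-0.54932385, -0.03921194,  0.38004899]), 'shot': 3}
```

View pics/top0.png

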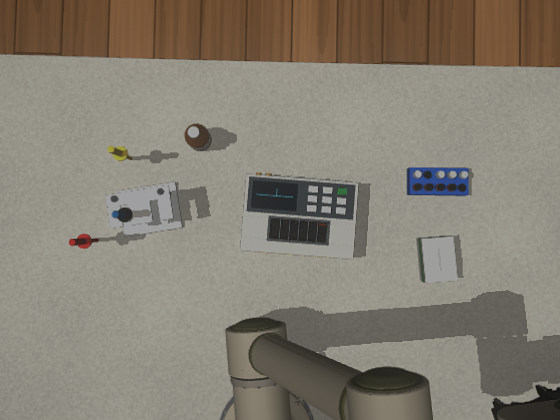

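View pics/side0.png

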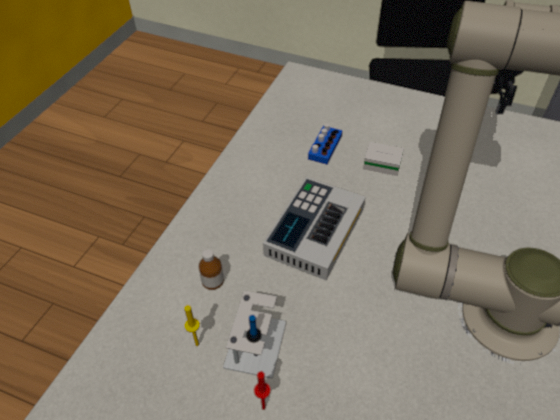

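View pics/wrist0.png

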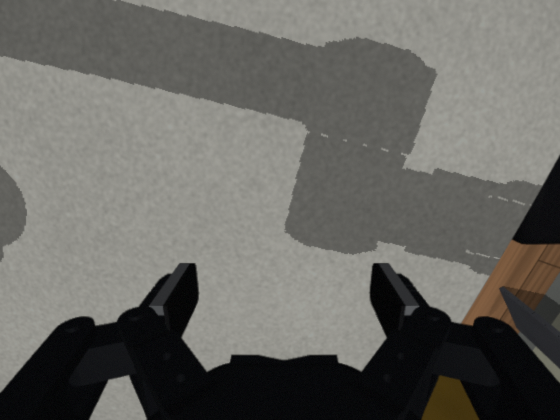

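The top view shows the stand at about (145,208) with the blue stylus at (122,214). The red look-alike is at (84,241) and the yellow one at (119,152). The console is at (304,216), with its option bank at (298,231). I'll zoom in.

```bash
python3 - <<'E'
import cv2,numpy as np
t=cv2.imread("pics/top0.png");s=cv2.imread("pics/side0.png")
f=lambda i,a,b,c,d,w,h:cv2.resize(i[b:d,a:c],(w,h),interpolation=cv2.INTER_CUBIC)
A=np.hstack([f(t,60,135,210,255,400,320),f(t,230,165,380,265,400,320)[:, :400]])
B=np.hstack([f(s,170,270,320,410,400,280*400//300)[:280],f(s,255,170,375,280,400,280)])
cv2.imwrite("pics/z0.png",np.vstack([A,B]))
E
```

```text
(no output)
```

View pics/z0.png

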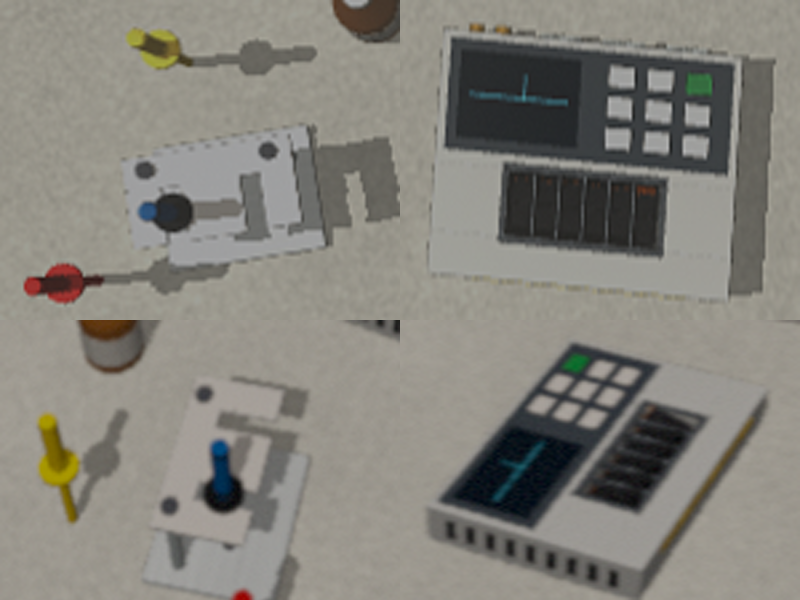

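```bash
cat > h.py <<'E'
import numpy as np,cv2
from rig import *
def cam(d):
    K=np.array([[d["fx"],0,d["cx"]],[0,d["fy"],d["cy"]],[0,0,1.]]);D=np.array([d["k1"],0,0,0,0.])
    return K,D,cv2.Rodrigues(np.array(d["rvec"],float))[0],np.array(d["tvec"],float)
def onz(d,px,z):
    K,D,R,t=cam(d);n=cv2.undistortPoints(np.array(px,float).reshape(-1,1,2),K,D)[:,0]
    c=-R.T@t;r=np.c_[n,np.ones(len(n))]@R
    return c+r*((z-c[2])/r[:,2])[:,None]
def proj(d,P):
    K,D,R,t=cam(d);return cv2.projectPoints(np.array(P,float).reshape(-1,1,3),np.array(d["rvec"],float),t,K,D)[0][:,0]
def tri(ds,pxs):
    A=[];b=[]
    for d,p in zip(ds,pxs):
        K,D,R,t=cam(d);n=cv2.undistortPoints(np.array(p,float).reshape(-1,1,2),K,D)[0,0]
        for i in(0,1): A.append(R[i]-n[i]*R[2]);b.append(n[i]*t[2]-t[i])
    s=np.linalg.lstsq(np.array(A),np.array(b),rcond=None);return s[0]
E
python3 - <<'E'
from h import *
T=get_image("top");S=get_image("side")
np.save("T.npy",T,allow_pickle=True);np.save("S.npy",S,allow_pickle=True)
for l in("stylus","stylus_grip","stylus_tip","rocker_a","rocker_a_rear","bank","slot_left","slot_right","stand","console","amber_bottle","carton","vial_rack"):
    for n,d in(("T",T),("S",S)):
        print(l,n,[(np.round(np.array(r["at"])*[560,420],1).tolist(),round(r["p"],2)) for r in recognise(l,d)][:7])
print("collar",tri([T,S],[(124.9,214.5),(253.2,335.2)]),onz(T,[(124.9,214.5)],.118),onz(S,[(253.2,335.2)],.118))
cv2.imwrite("pics/st1.png",cv2.resize(T["image"][175:245,95:195,::-1],(800,560),interpolation=cv2.INTER_CUBIC))
cv2.imwrite("pics/co1.png",cv2.resize(T["image"][165:265,235:375,::-1],(784,560),interpolation=cv2.INTER_CUBIC))
E
```

```text
stylus T [([120.9, 154.1], 0.64), ([82.8, 240.9], 0.51), ([121.9, 214.1], 0.49)]
stylus S [([261.8, 385.7], 0.86), ([253.1, 332.8], 0.78), ([190.6, 323.8], 0.58)]
stylus_grip T [([83.3, 238.5], 0.84), ([301.3, 227.7], 0.73), ([115.4, 150.6], 0.72), ([123.2, 217.0], 0.67), ([436.5, 257.9], 0.55)]
stylus_grip S [([192.1, 323.8], 0.65), ([260.9, 390.7], 0.62), ([252.6, 330.5], 0.6), ([311.7, 228.6], 0.45)]
stylus_tip T [([82.2, 238.6], 0.62), ([124.5, 212.8], 0.59), ([121.8, 154.1], 0.58)]
stylus_tip S [([190.8, 324.3], 0.81), ([252.9, 331.7], 0.57), ([262.3, 389.8], 0.56), ([260.4, 343.3], 0.27)]
rocker_a T [([310.5, 228.9], 0.67), ([276.5, 227.9], 0.52), ([293.7, 227.4], 0.51), ([281.6, 229.2], 0.4)]
rocker_a S [([335.0, 208.3], 0.61), ([330.7, 216.1], 0.48), ([322.0, 239.9], 0.45), ([325.5, 233.3], 0.41), ([336.3, 214.0], 0.38)]
rocker_a_rear T []
rocker_a_rear S [([334.0, 213.3], 0.63), ([335.2, 213.7], 0.33)]
bank T [([296.6, 210.2], 0.63)]
bank S [([311.1, 227.7], 0.96)]
slot_left T [([147.2, 208.0], 0.85)]
slot_left S []
slot_right T [([149.6, 209.4], 0.88)]
slot_right S [([251.8, 343.6], 0.72)]
stand T [([291.1, 229.2], 0.73), ([122.9, 214.8], 0.71), ([150.1, 207.1], 0.58)]
stand S [([257.5, 341.6], 0.73)]
console T [([296.3, 212.6], 0.73), ([291.6, 228.6], 0.28), ([319.2, 232.9], 0.17)]
console S [([311.1, 226.7], 0.63), ([332.0, 218.3], 0.56)]
amber_bottle T [([201.3, 135.4], 0.91)]
amber_bottle S [([210.0, 270.9], 0.56), ([324.5, 238.7], 0.49)]
carton T [([437.4, 256.9], 0.85)]
carton S []
vial_rack T [([438.1, 181.0], 0.95)]
vial_rack S [([333.0, 212.7], 0.27)]
collar [0.53666464 0.34562149 0.11793605] [[0.53633449 0.34548445 0.118     ]] [[0.5369857  0.34574728 0.118     ]]
```

View pics/st1.png

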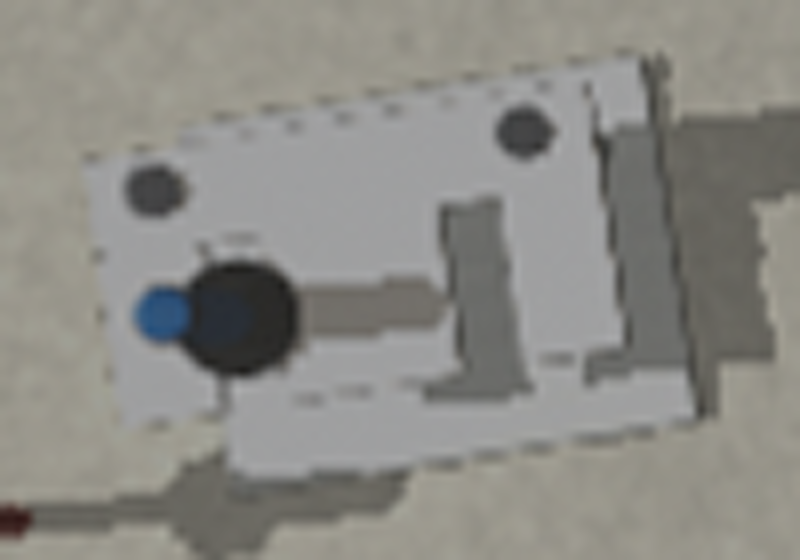

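View pics/co1.png

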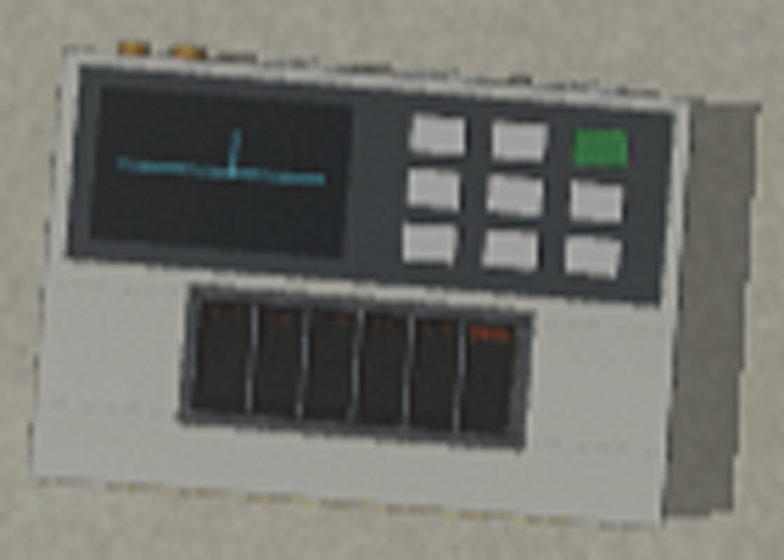

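```bash
python3 - <<'E'
from h import *
T=np.load("T.npy",allow_pickle=True).item();S=np.load("S.npy",allow_pickle=True).item()
c=onz(T,np.array([(88,158),(585,85),(628,345),(122,425)])/8+[95,175],.115)
print("fork",c.round(4),np.linalg.norm(c[1]-c[0]),np.degrees(np.arctan2(*(c[1]-c[0])[:2])))
s=onz(T,np.array([(470,205),(490,385)])/8+[95,175],.115);print("slotR",s.round(4))
b=onz(T,np.array([(72,55),(688,100),(660,525),(35,475)])/5.6+[235,165],.065)
print("deck",b.round(4),b.mean(0),[np.linalg.norm(b[i]-b[i-1]) for i in range(4)],[np.degrees(np.arctan2((p-q)[0],-(p-q)[1])) for p,q in((b[1],b[0]),(b[2],b[3]))])
k=onz(T,np.array([(190,287),(533,312),(523,447),(180,420)])/5.6+[235,165],.066)
print("bank",k.round(4),k.mean(0),[np.linalg.norm(k[i]-k[i-1]) for i in range(4)],[np.degrees(np.arctan2((p-q)[0],-(p-q)[1])) for p,q in((k[1],k[0]),(k[2],k[3]))])
print("orange",onz(T,np.array([(490,333)])/5.6+[235,165],.0695))
print("hand top/handle",tri([T,S],[(160/8+95,313/8+175),(170+220/2.667,270+125/2.667)]))
E
```

```text
fork [[0.5822 0.3924 0.115 ]
 [0.607  0.2467 0.115 ]
 [0.5301 0.2316 0.115 ]
 [0.5035 0.3795 0.115 ]] 0.1478050838511273 170.348403642588
slotR [[0.5706 0.2795 0.115 ]
 [0.5174 0.2719 0.115 ]]
deck [[ 0.6413  0.0603  0.065 ]
 [ 0.6271 -0.213   0.065 ]
 [ 0.4395 -0.2029  0.065 ]
 [ 0.4558  0.0722  0.065 ]] [ 0.5409522  -0.07087546  0.065     ] [np.float64(0.18587395828542597), np.float64(0.2736339595299815), np.float64(0.1878463634079044), np.float64(0.2755937373665522)] [np.float64(-2.983327202084345), np.float64(-3.396144873780431)]
bank [[ 0.5397  0.0058  0.066 ]
 [ 0.5318 -0.1456  0.066 ]
 [ 0.4725 -0.1421  0.066 ]
 [ 0.4812  0.009   0.066 ]] [ 0.50631671 -0.06822923  0.066     ] [np.float64(0.058605578766191976), np.float64(0.15167717663868743), np.float64(0.05949746670704859), np.float64(0.15135262577993333)] [np.float64(-2.9839445113302463), np.float64(-3.321026457239975)]
orange [[ 0.52220912 -0.12648706  0.0695    ]]
hand top/handle [0.53530103 0.34524071 0.19777211]
```

Odd rocker: the -y end of the row (orange at top-view pixel (322,224)), rear point about (0.516, -0.126). Candidates for the stylus are blue (122,214), red (84,241) and yellow (119,152). I choose the blue one, which hangs in the left slot, and the crop confirms it. Its axis is at (0.5365, 0.3456). Moving over it now.

Emit:
drive_tool(targets=[[[0, 0.62, -0.7, 0, 0, 0, 1], [0, 0.62, -0.7, 0, 0, 0, 1], [0, 0.62, -0.7, 0, 0, 0, 1], [0, 0.62, -0.7, 0, 0, 0, 1], [0, 0.62, -0.7, 0, 0, 0, 1]]], force=60)

```text
time_s: 2.05
position: [0.2669, -0.3042, 0.2314]
tool_rot: [[0.0, 0.948, 0.319], [-0.0, 0.319, -0.948], [-1.0, 0.0, 0.0]]
ft_force: [1.0, -0.1, -0.3]
grip_width: 0.0855
```

Emit:
drive_tool(targets=[[[0, 0.62, -0.7, 0, 0, 0, 1], [0, 0.62, -0.7, 0, 0, 0, 1], [0, 0.62, -0.7, 0, 0, 0, 1], [0, 0.62, -0.7, 0, 0, 0, 1], [0, 0.62, -0.7, 0, 0, 0, 1]]])

```text
time_s: 2.55
position: [0.358, -0.0888, 0.2316]
tool_rot: [[0.001, 0.948, 0.319], [-0.001, 0.319, -0.948], [-1.0, 0.001, 0.001]]
ft_force: [1.4, -1.1, 0.1]
grip_width: 0.0852
```

Emit:
drive_tool(targets=[[[0, 0.62, -0.7, 0, 0, 0, 1], [0, 0.62, -0.7, 0, 0, 0, 1], [0, 0.62, -0.7, 0, 0, 0, 1], [0, 0.62, -0.7, 0, 0, 0, 1], [0, 0.62, -0.7, 0, 0, 0, 1]]])

```text
time_s: 3.05
position: [0.4491, 0.1269, 0.2315]
tool_rot: [[0.001, 0.948, 0.32], [-0.0, 0.32, -0.948], [-1.0, 0.001, 0.0]]
ft_force: [0.7, -0.9, 0.5]
grip_width: 0.0857
```

Emit:
drive_tool(targets=[[[0, 0.61, -0.72, 0, 0, 0, 1], [0, 0.61, -0.72, 0, 0, 0, 1], [0, 0.61, -0.72, 0, 0, 0, 1], [0, 0.61, -0.72, 0, 0, 0, 1], [0, 0.61, -0.71, 0, 0, 0, 1]]])

```text
time_s: 3.55
position: [0.5362, 0.3456, 0.2313]
tool_rot: [[0.0, 0.948, 0.319], [-0.0, 0.319, -0.948], [-1.0, 0.0, 0.0]]
ft_force: [1.2, -0.5, 0.2]
grip_width: 0.0854
```

```bash
cat > w.py <<'E'
import sys
from h import *
s=observe();print(s["time_s"],s["position"].round(4),s["ft_force"].round(1),s["grip_width"])
for n in sys.argv[2:]:
    d=get_image(n);np.save(n[0].upper()+".npy",d,allow_pickle=True);cv2.imwrite(f"pics/{n}{sys.argv[1]}.png",d["image"][:,:,::-1])
E
python3 w.py 1 wrist top side
python3 - <<'E'
from h import *
W=np.load("W.npy",allow_pickle=True).item()
print(proj(W,[(.5365,.3456,.121),(.5365,.3456,.195),(.5161,-.1263,.068)]))
E
```

```text
3.55 [0.5362 0.3456 0.2313] [ 1.2 -0.5  0.2] 0.08539022847789561
[[283.76237156 206.05057407]
 [283.7129064  238.73719638]
 [617.0310016  318.18205106]]
```

View pics/wrist1.png

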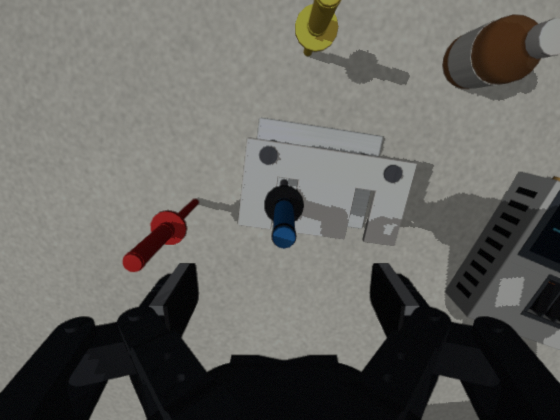

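The collar shows at wrist pixel (284,206) and the handle top at (284,237), both where the estimate predicted. Descending and gripping.

Emit:
drive_tool(targets=[[[0.6, 0, 0, 0, 0, 0, 1], [0.6, 0, 0, 0, 0, 0, 1], [0.4, 0, 0, 0, 0, 0, 1], [0.24, 0, 0, 0, 0, 0, 1], [0, 0, 0, 0, 0, 0, 1]]])

```text
time_s: 4.2
position: [0.5354, 0.3426, 0.1383]
tool_rot: [[-0.002, 0.948, 0.318], [-0.001, 0.318, -0.948], [-1.0, -0.003, 0.0]]
ft_force: [-0.1, -0.4, 0.2]
grip_width: 0.0855
```

Emit:
drive_tool(targets=[[[0, 0, 0, 0, 0, 0, -0.3], [0, 0, 0, 0, 0, 0, -0.5], [0, 0, 0, 0, 0, 0, -0.7], [0, 0, 0, 0, 0, 0, -0.85], [0, 0, 0, 0, 0, 0, -1]]], force=60)

```text
time_s: 4.7
position: [0.536, 0.3436, 0.1397]
tool_rot: [[0.0, 0.948, 0.319], [0.0, 0.319, -0.948], [-1.0, 0.001, -0.0]]
ft_force: [0.2, 0.2, 0.2]
grip_width: 0.0148
```

Emit:
drive_tool(targets=[[[0, 0, 0, 0, 0, 0, -1], [0, 0, 0, 0, 0, 0, -1], [0, 0, 0, 0, 0, 0, -1], [0, 0, 0, 0, 0, 0, -1]]])

```text
time_s: 5.1
position: [0.536, 0.3436, 0.1396]
tool_rot: [[0.001, 0.948, 0.319], [0.0, 0.319, -0.948], [-1.0, 0.001, -0.0]]
ft_force: [-1.1, 0.7, 3.9]
grip_width: 0.0145
```

```bash
python3 w.py 2 wrist side
```

```text
5.1 [0.536  0.3436 0.1396] [-1.1  0.7  3.9] 0.014460413652357026
```

View pics/wrist2.png

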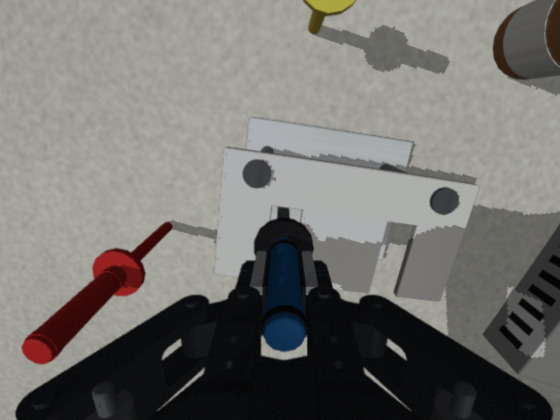

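View pics/side2.png

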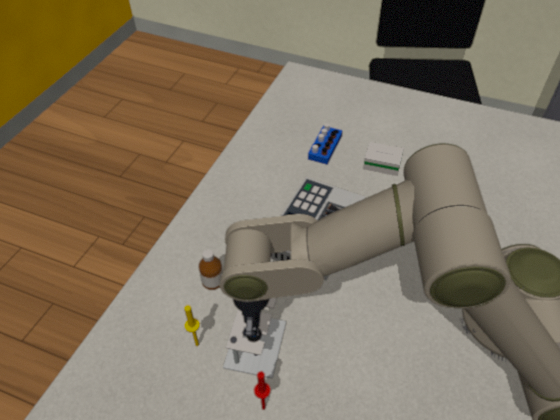

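Gripped: opening 14.5 mm, and the blue handle is between the pads at wrist column 284. Lifting straight up.

Emit:
drive_tool(targets=[[[-0.2, 0, 0, 0, 0, 0, -1], [-0.5, 0, 0, 0, 0, 0, -1], [-0.6, 0, 0, 0, 0, 0, -1], [-0.7, 0, 0, 0, 0, 0, -1], [-0.5, 0, 0, 0, 0, 0, -1]]])

```text
time_s: 5.7
position: [0.5359, 0.3434, 0.267]
tool_rot: [[0.002, 0.948, 0.319], [0.001, 0.319, -0.948], [-1.0, 0.002, 0.0]]
ft_force: [-0.1, -0.6, 0.3]
grip_width: 0.0142
```

```bash
python3 w.py 3 wrist top side
```

```text
5.7 [0.5359 0.3434 0.267 ] [-0.1 -0.6  0.3] 0.014195969816110574
```

View pics/wrist3.png

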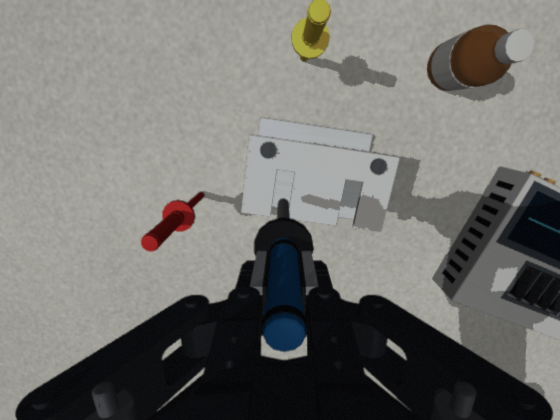

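View pics/side3.png

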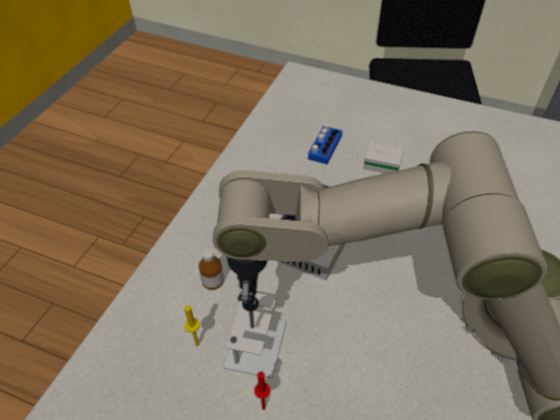

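```bash
python3 - <<'E'
from h import *
W=np.load("W.npy",allow_pickle=True).item();S=np.load("S.npy",allow_pickle=True).item()
g=np.array([.5359,.3434,.267+.0187])
for off in([0,0],[.001,0.0003]):
    p=[[g[0]+off[0],g[1]+off[1],g[2]+h] for h in(-.138,-.043+.003,.037)]
    print(proj(W,p).round(1).tolist(),proj(S,p).round(1).tolist())
cv2.imwrite("pics/wz3.png",cv2.resize(W["image"][170:370,200:370,::-1],(680,800))[:600])
cv2.imwrite("pics/sz3.png",cv2.resize(S["image"][260:345,210:295,::-1],(600,600)))
E
```

```text
[[283.7, 203.8], [283.6, 249.1], [283.4, 340.0]] [[253.5, 327.8], [251.2, 304.0], [249.2, 283.0]]
[[283.8, 202.7], [283.7, 247.5], [283.5, 337.6]] [[253.0, 327.8], [250.7, 304.0], [248.6, 283.0]]
```

View pics/wz3.png

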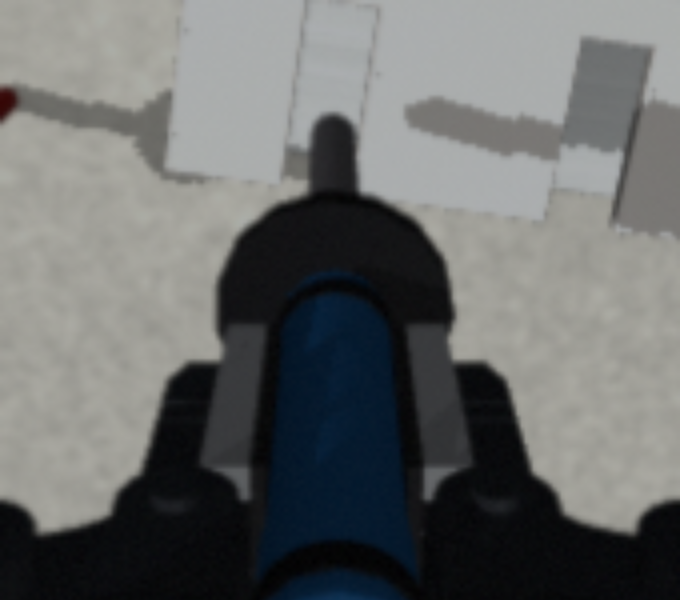

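View pics/sz3.png

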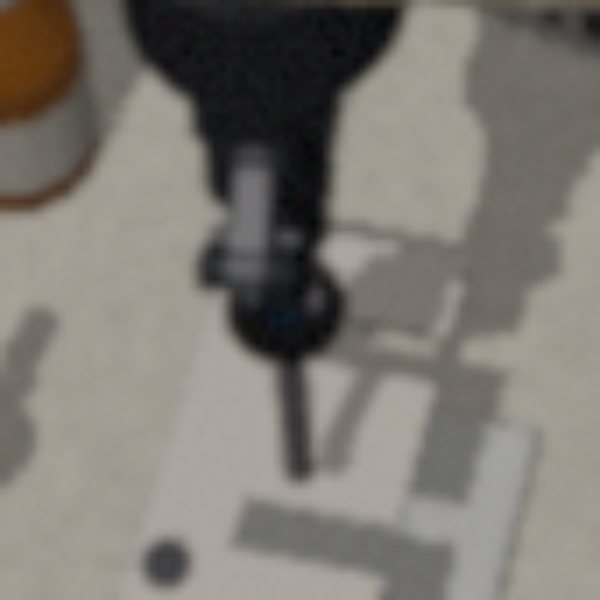

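The nib sits where the model predicts (wrist (283,203), side (252.5,327)), so nib xy equals TCP xy and nib z is TCP z minus 0.119. Moving above the rocker.

Emit:
drive_tool(targets=[[[0, -0.3, 0.8, 0, 0, 0, -1], [0, -0.34, 0.88, 0, 0, 0, -1], [0, -0.34, 0.88, 0, 0, 0, -1], [0, -0.34, 0.88, 0, 0, 0, -1], [0, -0.34, 0.88, 0, 0, 0, -1]]])

```text
time_s: 6.35
position: [0.5252, 0.1105, 0.2628]
tool_rot: [[-0.003, 0.948, 0.319], [-0.0, 0.319, -0.948], [-1.0, -0.003, -0.001]]
ft_force: [0.9, 0.3, -0.5]
grip_width: 0.0143
```

Emit:
drive_tool(targets=[[[0, -0.34, 0.88, 0, 0, 0, -1], [0, -0.34, 0.88, 0, 0, 0, -1], [0, -0.34, 0.88, 0, 0, 0, -1], [0, -0.34, 0.88, 0, 0, 0, -1], [0, -0.34, 0.8, 0, 0, 0, -1]]])

```text
time_s: 6.85
position: [0.5136, -0.1215, 0.2629]
tool_rot: [[-0.003, 0.948, 0.319], [0.001, 0.319, -0.948], [-1.0, -0.002, -0.002]]
ft_force: [1.6, 0.1, -1.5]
grip_width: 0.0142
```

Emit:
drive_tool(targets=[[[0, 0, 0, 0, 0, 0, -1], [0.4, 0, 0, 0, 0, 0, -1], [0, 0, 0, 0, 0, 0, -1]]])

```text
time_s: 7.15
position: [0.5132, -0.1189, 0.2413]
tool_rot: [[-0.006, 0.948, 0.319], [0.003, 0.319, -0.948], [-1.0, -0.005, -0.005]]
ft_force: [-0.3, 0.5, -0.1]
grip_width: 0.0147
```

```bash
python3 w.py 4 wrist top side
python3 - <<'E'
from h import *
s=observe();p=s["position"]
W=np.load("W.npy",allow_pickle=True).item()
print(proj(W,[(p[0],p[1],p[2]-.1193),(.5161,-.1263,.068),(.5031,-.1256,.060),(.5063,-.0682,.066)]).round(1))
cv2.imwrite("pics/wz4.png",cv2.resize(W["image"][100:300,150:410,::-1],(780,600)))
E
```

```text
7.15 [ 0.5132 -0.1189  0.2413] [-0.3  0.5 -0.1] 0.014720748739238688
[[285.  202.5]
 [291.9 188.6]
 [287.4 197.4]
 [238.3 179.8]]
```

View pics/wrist4.png

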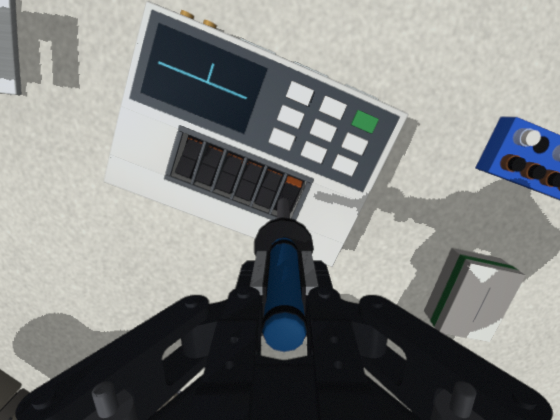

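View pics/wz4.png

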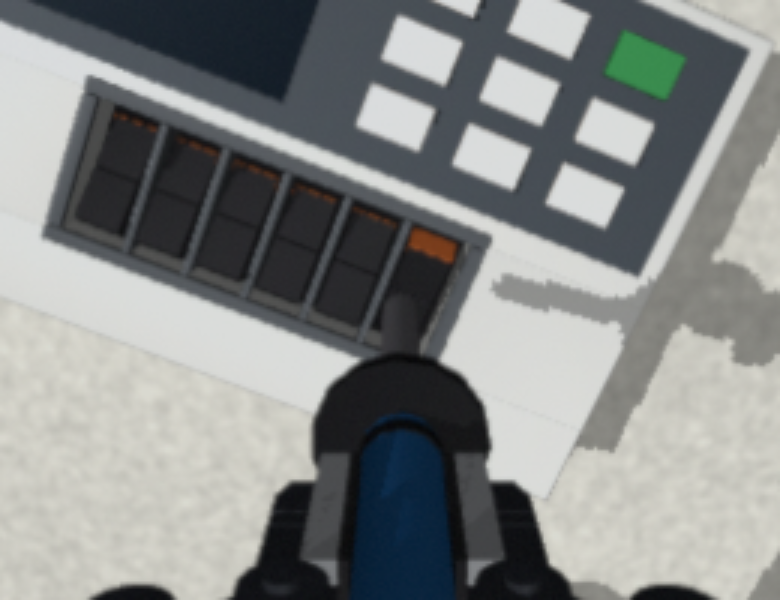

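View pics/side4.png

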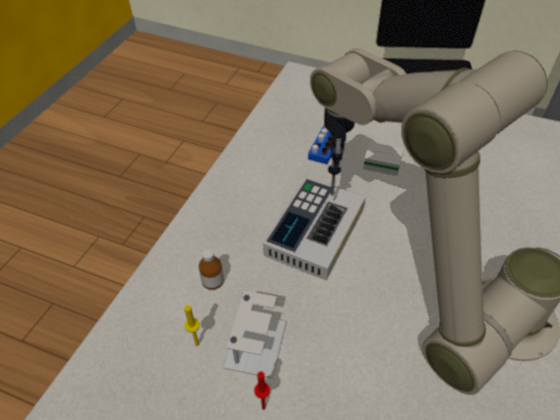

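```bash
python3 - <<'E'
from h import *
W=np.load("W.npy",allow_pickle=True).item()
q=lambda *p:np.array(p)/3+[150,100]
k=onz(W,q((88,78),(490,238),(45,235)),.066);print(k.round(4),(k[1]+k[2])/2,np.degrees(np.arctan2((k[1]-k[0])[0],-(k[1]-k[0])[1])))
print("orange",onz(W,q((433,247)),.0705))
# rocker edges left fin line / right
s=observe();print(s["position"].round(4),s["tool_rot"].round(4),s["qvel"].round(2),s["time_s"])
E
```

```text
[[ 0.5415  0.0058  0.066 ]
 [ 0.5328 -0.1451  0.066 ]
 [ 0.4824  0.0085  0.066 ]] [ 0.50761308 -0.06830187  0.066     ] -3.2767024881179947
orange [[ 0.52400776 -0.12626784  0.0705    ]]
[ 0.5146 -0.119   0.2444] [[-5.000e-04  9.475e-01  3.198e-01]
 [ 3.000e-04  3.198e-01 -9.475e-01]
 [-1.000e+00 -4.000e-04 -4.000e-04]] [-0.03 -0.48 -0.64 -0.1  -0.08 -0.05] 7.3
```

Emit:
drive_tool(targets=[[[0.2, 0, 0.1, 0, 0, 0, -1], [0.4, 0, 0.05, 0, 0, 0, -1], [0.2, 0, 0, 0, 0, 0, -1], [0, 0, 0, 0, 0, 0, -1], [0, 0, 0, 0, 0, 0, -1]]])

```text
time_s: 7.8
position: [0.5172, -0.1266, 0.2047]
tool_rot: [[0.0, 0.948, 0.319], [-0.0, 0.319, -0.948], [-1.0, 0.0, 0.0]]
ft_force: [0.5, 0.4, -0.5]
grip_width: 0.0146
```

Emit:
drive_tool(targets=[[[0, 0, 0, 0, 0, 0, -1], [0, 0, 0, 0, 0, 0, -1]]])

```text
time_s: 8.0
position: [0.5172, -0.1267, 0.205]
tool_rot: [[0.001, 0.948, 0.319], [-0.001, 0.319, -0.948], [-1.0, 0.001, 0.001]]
ft_force: [-0.1, -0.6, -0.5]
grip_width: 0.0144
```

```bash
python3 w.py 5 wrist
python3 - <<'E'
from h import *
s=observe();p=s["position"]
W=np.load("W.npy",allow_pickle=True).item()
print(proj(W,[(p[0],p[1],p[2]-.1193),(.517,-.1263,.068),(.5167,-.1264,.059)]).round(1))
cv2.imwrite("pics/wz5.png",cv2.resize(W["image"][100:300,150:410,::-1],(780,600)))
E
```

```text
8.0 [ 0.5172 -0.1267  0.205 ] [-0.1 -0.6 -0.5] 0.014413282507492284
[[283.6 203.6]
 [283.2 198.6]
 [283.2 196.6]]
```

View pics/wz5.png

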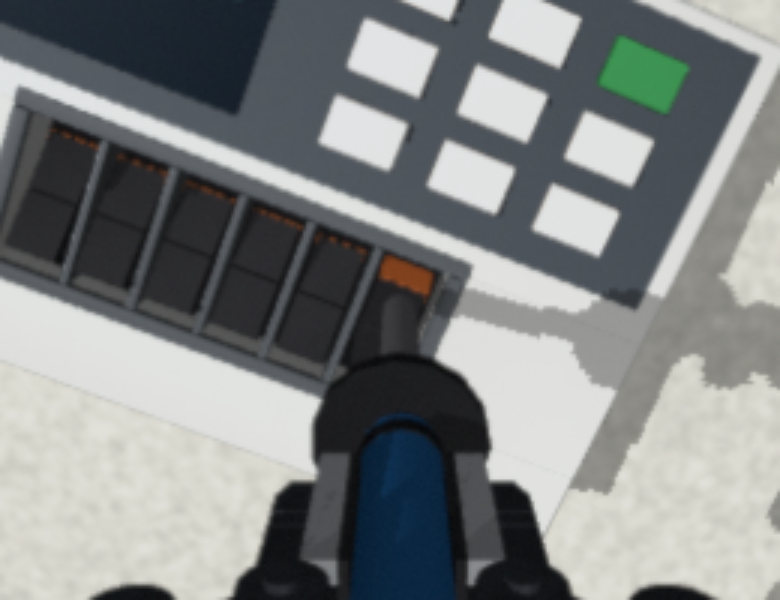

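The nib hangs over the rear half of the rightmost rocker, just in front of the orange band (crop (400,300)), and centred between the fins. Pressing gently.

Emit:
drive_tool(targets=[[[0.1, 0, 0, 0, 0, 0, -1], [0.14, 0, 0, 0, 0, 0, -1], [0.06, 0, 0, 0, 0, 0, -1], [0, 0, 0, 0, 0, 0, -1], [0.04, 0, 0, 0, 0, 0, -1]]])

```text
time_s: 8.55
position: [0.5171, -0.1267, 0.1875]
tool_rot: [[0.001, 0.948, 0.319], [-0.0, 0.319, -0.948], [-1.0, 0.0, 0.0]]
ft_force: [-0.1, -0.1, 2.9]
grip_width: 0.0146
```

Emit:
drive_tool(targets=[[[0.04, 0, 0, 0, 0, 0, -1], [0.04, 0, 0, 0, 0, 0, -1], [0.04, 0, 0, 0, 0, 0, -1], [0, 0, 0, 0, 0, 0, -1]]])

```text
time_s: 8.95
position: [0.5173, -0.1267, 0.1813]
tool_rot: [[0.001, 0.948, 0.319], [-0.0, 0.319, -0.948], [-1.0, 0.001, 0.001]]
ft_force: [2.1, 0.8, 1.4]
grip_width: 0.0146
```

Emit:
drive_tool(targets=[[[0.03, 0, 0, 0, 0, 0, -1], [0.02, 0, 0, 0, 0, 0, -1], [0, 0, 0, 0, 0, 0, -1]]])

```text
time_s: 9.25
position: [0.5171, -0.1267, 0.1787]
tool_rot: [[0.0, 0.948, 0.319], [-0.0, 0.319, -0.948], [-1.0, 0.0, 0.0]]
ft_force: [3.9, -0.6, 1.5]
grip_width: 0.0144
```

Emit:
drive_tool(targets=[[[0.02, 0, 0, 0, 0, 0, -1], [0, 0, 0, 0, 0, 0, -1]]])

```text
time_s: 9.45
position: [0.5171, -0.1267, 0.1779]
tool_rot: [[0.0, 0.948, 0.319], [-0.0, 0.319, -0.948], [-1.0, 0.0, 0.0]]
ft_force: [1.4, -0.9, 3.4]
grip_width: 0.0144
```

```bash
python3 w.py 6 wrist
python3 - <<'E'
from h import *
W=np.load("W.npy",allow_pickle=True).item()
cv2.imwrite("pics/wz6.png",cv2.resize(W["image"][100:300,150:410,::-1],(780,600)))
E
```

```text
9.45 [ 0.5171 -0.1267  0.1779] [ 1.4 -0.9  3.4] 0.014448371052671875
```

View pics/wz6.png

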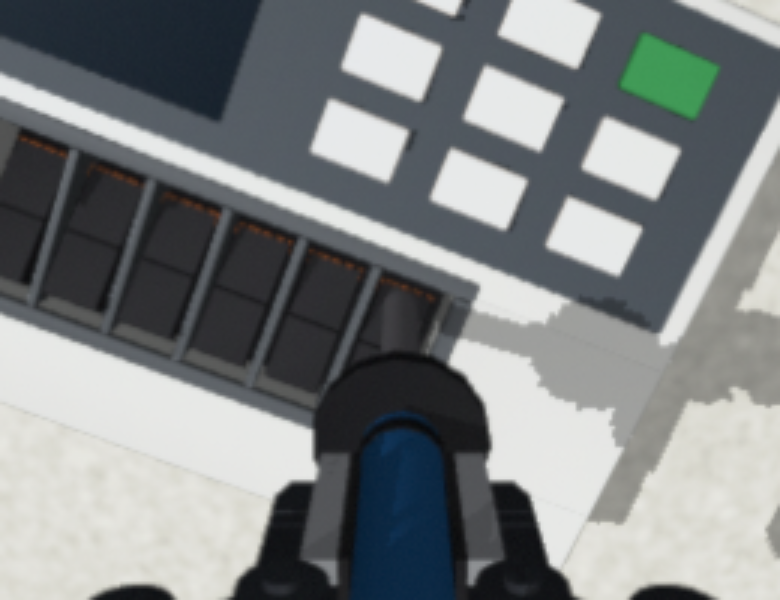

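The orange band is almost gone and the rocker looks like its neighbours, but I haven't felt a clear stop yet. Continuing in 1 mm steps.

Emit:
drive_tool(targets=[[[0.02, 0, 0, 0, 0, 0, -1], [0, 0, 0, 0, 0, 0, -1]]])

```text
time_s: 9.7
position: [0.5173, -0.1267, 0.1776]
tool_rot: [[0.001, 0.948, 0.319], [-0.001, 0.319, -0.948], [-1.0, 0.001, 0.001]]
ft_force: [2.0, 0.2, 9.0]
grip_width: 0.0146
```

Emit:
drive_tool(targets=[[[0.02, 0, 0, 0, 0, 0, -1], [0, 0, 0, 0, 0, 0, -1]]])

```text
time_s: 9.9
position: [0.5175, -0.1268, 0.1774]
tool_rot: [[0.003, 0.948, 0.319], [-0.001, 0.319, -0.948], [-1.0, 0.002, 0.002]]
ft_force: [1.1, 0.7, 14.3]
grip_width: 0.0144
```

Hard stop reached: 14 N, with no further travel. Lifting off and checking.

Emit:
drive_tool(targets=[[[-0.2, 0, 0, 0, 0, 0, -1], [-0.5, 0, 0, 0, 0, 0, -1], [-0.6, 0, 0, 0, 0, 0, -1], [-0.6, 0, 0, 0, 0, 0, -1], [0, 0, 0, 0, 0, 0, -1]]])

```text
time_s: 10.4
position: [0.5172, -0.1269, 0.2741]
tool_rot: [[0.004, 0.948, 0.319], [-0.002, 0.319, -0.948], [-1.0, 0.003, 0.003]]
ft_force: [0.1, -0.0, -0.8]
grip_width: 0.0143
```

```bash
python3 w.py 7 wrist side top
python3 - <<'E'
from h import *
W=np.load("W.npy",allow_pickle=True).item();T=np.load("T.npy",allow_pickle=True).item();S=np.load("S.npy",allow_pickle=True).item()
a=cv2.resize(W["image"][100:300,150:410,::-1],(390,300));b=cv2.resize(S["image"][170:280,255:375,::-1],(390,300))
cv2.imwrite("pics/wz7.png",np.hstack([a,b]))
p=observe()["position"];g=[p[0],p[1],p[2]-.1193]
print(proj(W,[g]),proj(S,[g]))
cv2.imwrite("pics/szz7.png",cv2.resize(S["image"][130:230,290:390,::-1],(600,600)))
E
```

```text
10.4 [ 0.5172 -0.1269  0.2741] [ 0.1 -0.  -0.8] 0.014341854022719017
[[282.38397849 203.38937036]] [[332.81854316 186.68736624]]
```

View pics/wz7.png

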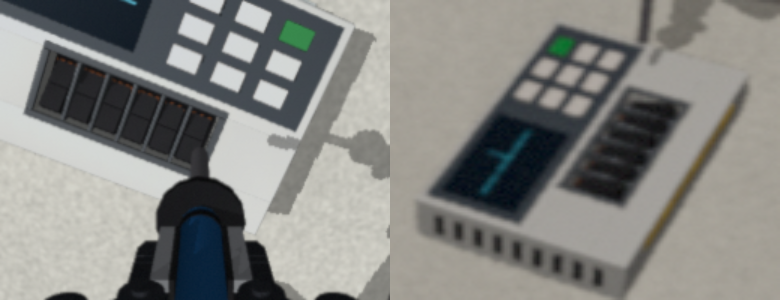

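View pics/szz7.png

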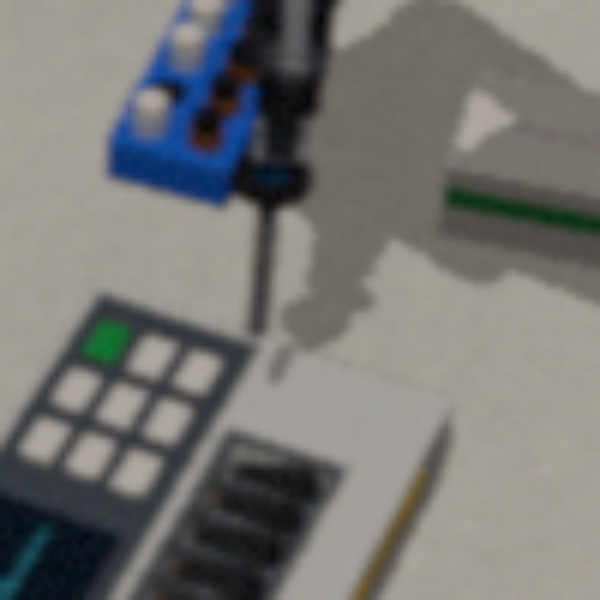

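The wrist view now shows all six rockers alike, each with only a thin orange edge. Returning to above the left slot.

Emit:
drive_tool(targets=[[[0, 0.3, -0.8, 0, 0, 0, -1], [0, 0.34, -0.88, 0, 0, 0, -1], [0, 0.34, -0.88, 0, 0, 0, -1], [0, 0.34, -0.88, 0, 0, 0, -1], [0, 0.34, -0.88, 0, 0, 0, -1]]])

```text
time_s: 11.05
position: [0.5257, 0.1064, 0.2693]
tool_rot: [[-0.004, 0.948, 0.319], [-0.0, 0.319, -0.948], [-1.0, -0.004, -0.001]]
ft_force: [0.7, 0.3, -0.1]
grip_width: 0.0145
```

Emit:
drive_tool(targets=[[[0, 0.34, -0.88, 0, 0, 0, -1], [0, 0.34, -0.88, 0, 0, 0, -1], [0, 0.34, -0.88, 0, 0, 0, -1], [0, 0.34, -0.88, 0, 0, 0, -1], [0, 0.34, -0.84, 0, 0, 0, -1]]])

```text
time_s: 11.55
position: [0.5367, 0.3401, 0.2689]
tool_rot: [[-0.004, 0.948, 0.319], [-0.002, 0.319, -0.948], [-1.0, -0.004, 0.0]]
ft_force: [1.1, 0.0, -1.4]
grip_width: 0.0143
```

Emit:
drive_tool(targets=[[[0, 0, 0, 0, 0, 0, -1], [0, 0, 0, 0, 0, 0, -1], [0, 0, 0, 0, 0, 0, -1], [0, 0, 0, 0, 0, 0, -1]]])

```text
time_s: 11.95
position: [0.5378, 0.337, 0.2707]
tool_rot: [[-0.001, 0.948, 0.318], [-0.0, 0.318, -0.948], [-1.0, -0.001, 0.0]]
ft_force: [-0.7, 0.4, -0.8]
grip_width: 0.0144
```

```bash
python3 w.py 8 wrist side top
python3 - <<'E'
from h import *
W=np.load("W.npy",allow_pickle=True).item();S=np.load("S.npy",allow_pickle=True).item()
p=observe()["position"];g=[p[0],p[1],p[2]-.1193]
print(proj(W,[g]),proj(S,[g]))
cv2.imwrite("pics/wz8.png",cv2.resize(W["image"][120:240,200:360,::-1],(800,600),interpolation=cv2.INTER_CUBIC))
cv2.imwrite("pics/sz8.png",cv2.resize(S["image"][260:345,210:295,::-1],(600,600)))
E
```

```text
11.95 [0.5378 0.337  0.2707] [-0.7  0.4 -0.8] 0.014361007523539495
[[283.27312061 203.34589933]] [[253.71923291 324.32796599]]
```

View pics/wz8.png

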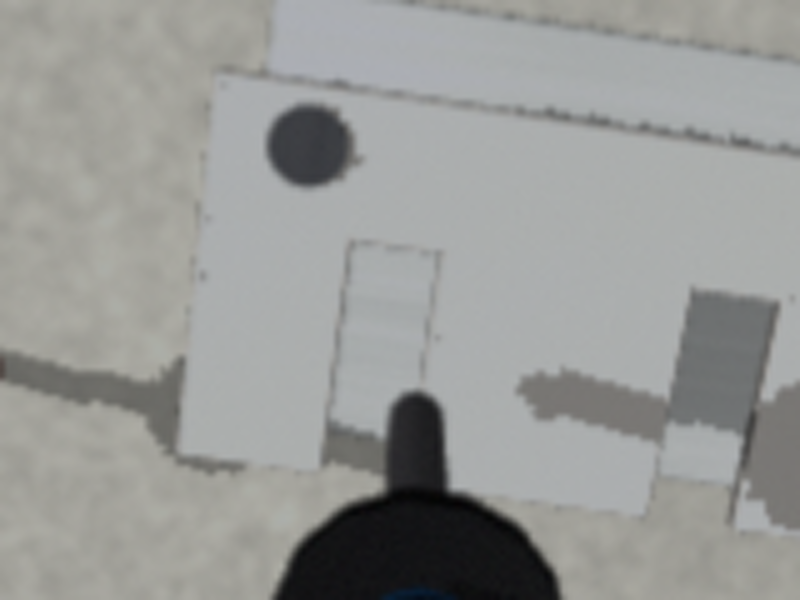

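View pics/sz8.png

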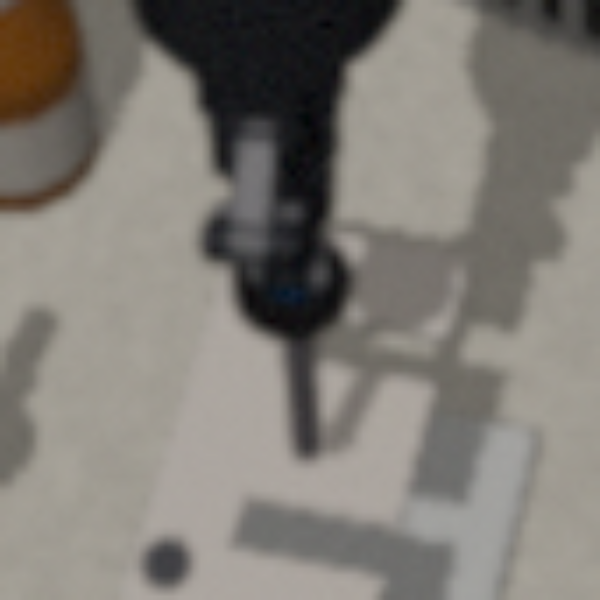

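```bash
python3 - <<'E'
from h import *
W=np.load("W.npy",allow_pickle=True).item()
k=onz(W,np.array([(348,241),(441,250),(322,468),(690,289),(778,300),(218,72),(178,458)])/5+[200,120],.115);print(k.round(4))
v=k[0]-k[2];v/=np.linalg.norm(v);print("xs",v,np.linalg.norm(k[0]-k[2]),"w",np.linalg.norm(k[1]-k[0]),np.linalg.norm(k[4]-k[3]),"spacing",np.linalg.norm((k[3]+k[4]-k[0]-k[1])/2))
xs=np.array([np.cos(np.radians(9.6)),np.sin(np.radians(9.6)),0])
h=(k[0]+k[1])/2-.018*xs;print("hang",h)
p=observe()["position"];R=observe()["tool_rot"];print(p,"tool delta units",R.T@(np.r_[h[:2],p[2]]-p)/.05,"TCP z target",.115+.1397-.1153)
E
```

```text
[[0.5582 0.3588 0.115 ]
 [0.5624 0.3405 0.115 ]
 [0.5108 0.3494 0.115 ]
 [0.571  0.29   0.115 ]
 [0.5746 0.2721 0.115 ]
 [0.5818 0.3929 0.115 ]
 [0.5032 0.3787 0.115 ]]
xs [0.98084987 0.1947653  0.        ] 0.048398601316998885 w 0.018788867268230813 0.018253842803286624 spacing 0.06974536244995908
hang [0.54258628 0.34663078 0.115     ]
[0.53784259 0.33740744 0.27101976] tool delta units [ 7.98512187e-06  1.48599938e-01 -1.44731074e-01] TCP z target 0.13939999999999997
```

Emit:
drive_tool(targets=[[[0.1, 0.1, -0.1, 0, 0, 0, -1], [0.2, 0, -0.05, 0, 0, 0, -1], [0.1, 0, 0, 0, 0, 0, -1], [0, 0, 0, 0, 0, 0, -1], [0, 0, 0, 0, 0, 0, -1]]])

```text
time_s: 12.6
position: [0.5399, 0.347, 0.2507]
tool_rot: [[-0.0, 0.948, 0.319], [-0.0, 0.319, -0.948], [-1.0, -0.0, -0.0]]
ft_force: [-0.4, -0.2, -1.1]
grip_width: 0.0145
```

Emit:
drive_tool(targets=[[[0, 0, 0, 0, 0, 0, -1], [0, 0, 0, 0, 0, 0, -1]]])

```text
time_s: 12.8
position: [0.5401, 0.347, 0.2512]
tool_rot: [[0.001, 0.948, 0.319], [0.0, 0.319, -0.948], [-1.0, 0.001, -0.0]]
ft_force: [0.6, -0.0, -0.6]
grip_width: 0.0145
```

Emit:
drive_tool(targets=[[[0.2, 0, 0, 0, 0, 0, -1], [0.4, 0, 0, 0, 0, 0, -1], [0.5, 0, 0, 0, 0, 0, -1], [0.5, 0, 0, 0, 0, 0, -1], [0.3, 0, 0, 0, 0, 0, -1]]])

```text
time_s: 13.3
position: [0.5392, 0.3466, 0.1531]
tool_rot: [[-0.003, 0.948, 0.319], [-0.001, 0.319, -0.948], [-1.0, -0.003, 0.0]]
ft_force: [-0.1, -0.1, -1.7]
grip_width: 0.0144
```

Emit:
drive_tool(targets=[[[0.1, 0, 0.02, 0, 0, 0, -1], [0.1, 0, 0, 0, 0, 0, -1], [0, 0, 0, 0, 0, 0, -1], [0, 0, 0, 0, 0, 0, -1]]])

```text
time_s: 13.7
position: [0.5406, 0.3462, 0.1466]
tool_rot: [[0.001, 0.948, 0.319], [0.001, 0.319, -0.948], [-1.0, 0.001, -0.0]]
ft_force: [-0.5, 0.7, 0.3]
grip_width: 0.0145
```

```bash
python3 w.py 9 wrist
```

```text
13.7 [0.5406 0.3462 0.1466] [-0.5  0.7  0.3] 0.014500242086836208
```

View pics/wrist9.png

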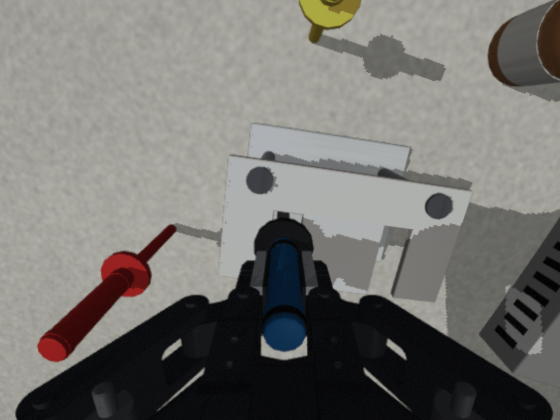

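The shaft is in the left slot (wrist (284,220)). Lowering the last 7 mm.

Emit:
drive_tool(targets=[[[0.06, 0, 0, 0, 0, 0, -1], [0.05, 0, 0, 0, 0, 0, -1], [0.03, 0, 0, 0, 0, 0, -1], [0, 0, 0, 0, 0, 0, -1], [0, 0, 0, 0, 0, 0, -1]]])

```text
time_s: 14.25
position: [0.5404, 0.3461, 0.1396]
tool_rot: [[0.001, 0.948, 0.319], [0.0, 0.319, -0.948], [-1.0, 0.001, -0.0]]
ft_force: [-1.8, -0.0, 4.6]
grip_width: 0.0146
```

The collar is seated: +4.6 N at the same height as at the grasp. Opening.

Emit:
drive_tool(targets=[[[0, 0, 0, 0, 0, 0, -0.6], [0, 0, 0, 0, 0, 0, -0.3], [0, 0, 0, 0, 0, 0, 0.1], [0, 0, 0, 0, 0, 0, 0.5], [0, 0, 0, 0, 0, 0, 0.6]]])

```text
time_s: 14.75
position: [0.5403, 0.346, 0.1387]
tool_rot: [[-0.0, 0.948, 0.319], [-0.0, 0.319, -0.948], [-1.0, -0.0, -0.0]]
ft_force: [0.3, 0.2, 0.5]
grip_width: 0.0681
```

Emit:
drive_tool(targets=[[[0, 0, 0, 0, 0, 0, 0.6], [0, 0, 0, 0, 0, 0, 0.6], [0, 0, 0, 0, 0, 0, 0.6]]])

```text
time_s: 15.05
position: [0.5403, 0.346, 0.1388]
tool_rot: [[0.0, 0.948, 0.319], [-0.0, 0.319, -0.948], [-1.0, 0.0, 0.0]]
ft_force: [0.2, 0.1, -0.7]
grip_width: 0.0684
```

```bash
python3 w.py 10 wrist
```

```text
15.05 [0.5403 0.346  0.1388] [ 0.2  0.1 -0.7] 0.06839206384780962
```

View pics/wrist10.png

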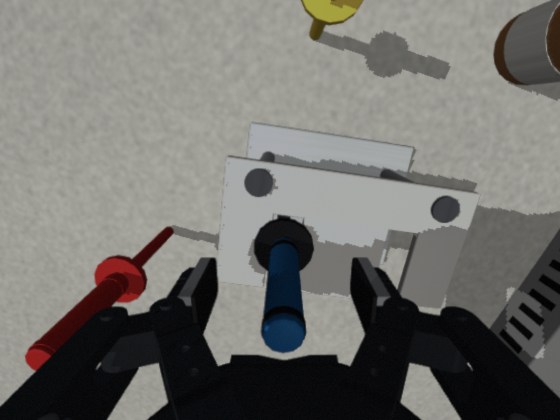

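Released, and the stylus stands centred between the open fingers. Going straight up, then away so all views are clear.

Emit:
drive_tool(targets=[[[-0.2, 0, 0, 0, 0, 0, 0.6], [-0.5, 0, 0, 0, 0, 0, 0.6], [-0.7, 0, 0, 0, 0, 0, 0.6], [-0.6, 0, 0, 0, 0, 0, 0.6], [-0.4, 0, 0, 0, 0, 0, 0.6]]])

```text
time_s: 15.6
position: [0.5406, 0.3462, 0.2623]
tool_rot: [[0.004, 0.948, 0.319], [0.002, 0.319, -0.948], [-1.0, 0.004, -0.0]]
ft_force: [-0.1, 0.1, -0.2]
grip_width: 0.0686
```

Emit:
drive_tool(targets=[[[0, -0.7, 0, 0, 0, 0, 0.6], [0, -0.8, 0, 0, 0, 0, 0.6], [0, -0.7, 0, 0, 0, 0, 0.6], [0, -0.5, 0, 0, 0, 0, 0.6], [0, 0, 0, 0, 0, 0, 0.6]]])

```text
time_s: 16.1
position: [0.4101, 0.3025, 0.2604]
tool_rot: [[0.001, 0.947, 0.32], [0.001, 0.32, -0.947], [-1.0, 0.001, -0.0]]
ft_force: [-0.2, 0.4, 0.6]
grip_width: 0.0684
```

```bash
python3 w.py 11 wrist side top
python3 - <<'E'
from h import *
W,S,T=[np.load(c+".npy",allow_pickle=True).item() for c in "WST"]
r=lambda i,a,b,c,d:cv2.resize(i["image"][b:d,a:c,::-1],(400,300),interpolation=cv2.INTER_CUBIC)
cv2.imwrite("pics/z11.png",np.vstack([np.hstack([cv2.resize(W["image"][:,:,::-1],(400,300)),r(S,190,280,310,370)]),np.hstack([r(T,90,170,190,245),r(T,255,205,343,271)])]))
E
```

```text
16.1 [0.4101 0.3025 0.2604] [-0.2  0.4  0.6] 0.06844792217441882
```

View pics/z11.png

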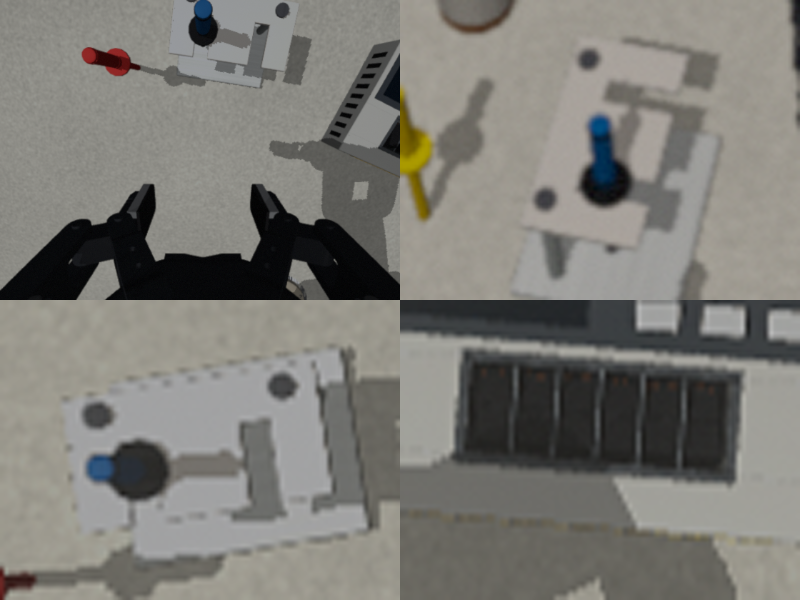

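View pics/top11.png

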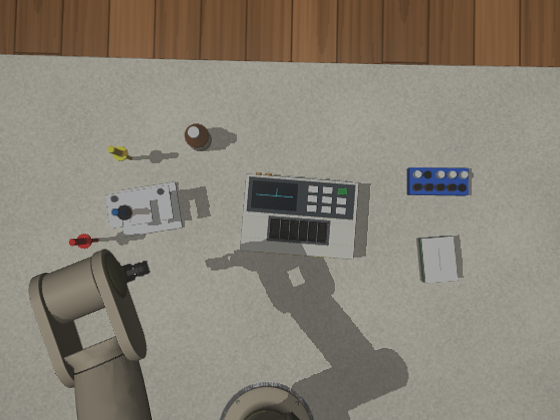

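```bash
python3 - <<'E'
from h import *
S,T=[np.load(c+".npy",allow_pickle=True).item() for c in "ST"]
a=tri([T,S],[(125,212.6),(251.5,334.9)]);b=tri([T,S],[(115,212),(250,317)])
print("collar",a,"top",b)
d=a-[.5426,.3466,.115];c,s=np.cos(np.radians(10)),np.sin(np.radians(10))
print("slot frame",c*d[0]+s*d[1],-s*d[0]+c*d[1],d[2],"tilt",np.hypot(*(b-a)[:2])/(b-a)[2])
close_job()
E
```

```text
collar [0.54100579 0.34584325 0.11663898] top [0.54038668 0.34623569 0.19539295]
slot frame -0.0017013987222048099 -0.0004684182236871908 0.0016389812708637735 tilt 0.009307600383617826
the job is handed in; nothing more can be done
```

The odd rocker is pressed home and the blue stylus is back in the stand's left slot. I handed the job in at about 16 s of the 51 s allowed. The hand-in gives no verdict, so this rests on my own checks.

**What I did:** I took the blue stylus from the left slot and pressed the rear of the rocker at the console's -y end, going down in small steps to the hard stop. The highest wrist force I read while pressing was about 14 N. I then hung the stylus back by its collar and moved the gripper clear.

**Last checks:**
- **Rockers:** in the wrist and top views all six look alike, with only a thin orange edge showing. I did not measure their angles.
- **Stylus:** its collar is about 2 mm in front of the slot point and 0.5 mm to the side. The collar's middle measures 1.6 mm above the plate, against 3 mm expected, which is within camera accuracy. Tilt is about 0.01 rad.
- **Bystanders:** in the top view the bottle, carton and vial rack are where they were at the start. The gripper touches nothing.
- **Off the nominal:** the gripper read about 14.5 mm on the 16 mm handle, and the arm drifted 2 to 3 mm in some moves, which I corrected each time. No check failed.

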